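Zero the hardness tester and hold its load lever in the green band

TASK

Make a manual hardness test: first, with the load lever still at rest, turn the dial's zero knob until its orange pointer is on the red zero mark; then grip the upright handle of the spring-loaded load lever, swing it until the lever lies over the green band, never into the red, and finish while still holding it there steadily, because it springs back when let go. Leave the dial at zero, and do not disturb the test block, the specimen or the bottle.

Things in the scene. Friction and masses are not known exactly. Their poses are not given: they have to be found in the camera images.
- tester: white bench hardness tester, fixed. Origin: centre of the underside of its 240 x 360 x 25 mm base; at yaw 0 own x points away from the robot, own y left. On its left (own x -30, y +90 mm) a black round dial housing, radius 62, top 120 mm up, white face, divisions 0.2 rad apart, red zero mark on its own -x side. On its right a head (top 155 mm up) with the load lever; the head's column is at own +x
- knob_grip (a point): middle of the zero knob's grip bar, on the knob's upright axis, 147 mm above the table. Black bar 46 mm long, 12 mm thick, 130 to 161 mm above the table, on a disc of radius 24 mm on the dial; the orange pointer lies along the bar, low at one end, its tip 52 mm from the axis. At joint value q the bar's yaw is the tester's yaw + q
- zero_knob (a joint): angle of the zero knob, rad, growing anticlockwise seen from above: 0 with the pointer on the red zero mark (pointing along the tester's own -x). Starts between 0.5 and 1.4; stays where it is left (friction about 0.03 N m); stops at -1.7 and 1.7
- lever_pivot (a point): upright axis of the load lever (tester's own x 0, y -80 mm), 163 mm above the table, at the centre of a round metal plate, radius 112 mm, top 161 mm above the table, on which the load scale is painted: white, green band, white, then red at the far end
- lever_grip (a point): point to grip on the load lever's handle: an upright black post with a blue top, 18 mm in diameter, 120 mm from the pivot axis. The point is on the post's axis, 203 mm above the table; post top 227 mm, flat steel arm below it (8 mm wide) 169 to 177 mm above the table. The round post may turn in the fingers
- load_lever (a joint): angle of the load lever, rad, growing clockwise seen from above. 0: at rest, held by its spring, arm pointing 100 degrees clockwise from the tester's own +x (nearly own -y). Green band 0.71 to 0.89 (centre 0.80), red from 1.05 to the stop at 1.30. The spring pushes back with about 2 N at the handle at rest, 8 N in the green band
- test_block: bystander: bright steel reference disc, radius 32 mm, 12 mm high, lying loose on the table; origin at the centre of its underside
- specimen: bystander: small black mounted specimen, radius 16 mm, 22 mm high, loose on the table; origin at the centre of its underside
- alcohol: bystander: amber bottle with white cap, radius 30 mm, 130 mm high, loose on the table; origin at the centre of its underside

How it is judged:
By the outcome, as a careful person would: the job done as asked, in the order asked, and still so for the second after the job is handed in, while the arm keeps its last pose, push and grip.
It also fails if it takes over 45 s, if anything falls off the work surface, if the arm or the gripper's body presses on something with over 40 N, if the wrist force passes 120 N, or if a joint passes its speed limit or range.

ROBOT

A 7-joint arm with a two-finger parallel gripper is mounted at the origin on the work surface. World frame = base frame: x ahead of the robot, y to its left, z up, the work surface at z = 0. Lengths are in mm, angles in rad, forces in N, time in s.
With the tool pointing down it reaches from about 425 to 875 mm from the base axis. Payload 4.7 kg.
Tool frame: the origin (TCP) lies midway between the tips of the shut fingers; the grasp point (between the pads) lies r.grip_point_offset behind it (r.grip_point_offset is the distance from the TCP to the grasp point, in mm); z points along the fingers, y is the line along which they close (so a half turn about z gives the same grasp; the last joint's range is limited). The gripper opens to 85 mm and grips with 20 to 120 N. Pads are 22 mm wide; open, the fingers measure 114 mm over their backs; the gripper's body (76 mm by 85 mm) begins 54 mm behind the grasp point. The pads swing forward as they close: fully open they stand 13 mm farther back than shut.
Start: joints at [-1.297, 0.321, -0.07, 1.45, 0.023, 1.371, -0.057], TCP at [167.003, 628.2, 231.349] pointing down, gripper open.
Joint ranges: [-2.86, 2.86], [-0.3, 2.09], [-1.38, 1.24], [0.06, 2.45], [-1.56, 4.7], [0.09, 2.05], [-2.69, 2.69]. Speed limits (rad/s): [2.57, 2.57, 3.14, 3.14, 3.14, 3.14, 3.14].

INTERFACE

Orientations are given as a rotation vector (axis times angle).
In Python, from workcell import r, cams, finish_job gives the robot as it stands.
- The arm moves only by the tool servo_tool, never from a script. Its argument "moves" is one flat list of numbers, 5 for each row, row after row: the shift along the world's x, y, z in cm, then the turn about the world's z in rad, then the opening, from -1 (shut) to 1 (fully open). A call has 1 to 20 rows; each row shifts and turns the commanded pose from where the row before left it; what a row does not reach is not made up. A row lasts 1/12 s, in which the tool goes at most 41.7 mm and 7.16 degrees, less where a joint would pass 70% of its speed; a pose out of reach is approached as far as the arm can. A call is refused whole if a number of a shift passes 4.17 or a number of a turn 0.125, either way. A call with a gripper value outside its range is refused whole. The fingers move at their own pace and stop on an object; the grip force is fixed at half the most. Time passes only in rows, so rows that do not move let the fingers close. It gives the time, the measured TCP pose, the force, the opening and the grip force at its end, in the units of the state.
- r.sense(): the state, without advancing time (a new reading comes with each control period).
- cams.camera(name): name is "scene" or "top"; returns a dict with "img" (400x640x3 uint8, blue, green, red), "vfov" (degrees; the focal length in pixels is half the picture's height over the tangent of half this angle, whatever the lens; pixels are square), "cx", "cy" (the principal point, pixels), "k1" (the pictures are not rectified: a ray, as slopes to the right and down, at radius r is drawn at 1 + k1 r^2 times it, then the intrinsics apply), "world_to_cam" (4x4, takes a point from world to camera coordinates). Camera axes: x right, y down, z forward; pixel columns grow to the right and rows downward; lengths in mm; the calibration is good to about 2 mm. A picture is of the moment at which its call begins. There is no depth.
- finish_job(): hands the job in; it is judged then, once.
The state is a dict: "clock": time; "joint_positions": joint angles; "joint_vel": joint speeds; "joint_efforts": joint torques, N m; "eef_pos": TCP position; "eef_rot": TCP orientation; "wrist_force": force on the tool from outside, world axes, zero at the start; "wrist_torque": the same for the moment, N m; "opening": finger opening in mm; "grip_force": force on a finger pad.
Only numpy, scipy, OpenCV 4.12 (cv2) and the standard library are available. Lean on these libraries where they do the work, as an engineer would, in place of code of your own. Each camera call takes 0.05 s, during which the arm holds its last target. There are 200 camera calls.

## Working session

There is one attempt and no reset: what is moved stays moved. The work goes in short steps, Python scripts to look and compute and a tool call to move; the robot and the scene stay as the last step left them, time stands still between calls to the robot, and variables do not carry over. Pictures are saved under pics/ and viewed, at most 10 in all, crops included, and the job is handed in when it is done.

Besides the shell and the picture viewer there is one more tool, called after "Emit:" in YAML: its name, and indented under it one key for each argument. servo_tool: Moves the arm, as the interface text tells. Its arguments: {"type":"object","properties":{"moves":{"type":"array","items":{"type":"number"}}},"required":["moves"]}

```bash
mkdir -p pics; cat > h.py <<'E'
import numpy as np, cv2
from workcell import r, cams, finish_job
def grab(n,f=None):
    c=cams.camera(n)
    if f: cv2.imwrite('pics/'+f,c['img'])
    return c
def K(c):
    f=200/np.tan(np.radians(c['vfov'])/2); return np.array([[f,0,c['cx']],[0,f,c['cy']],[0,0,1.]])
def ray(c,uv):
    M=np.array(c['world_to_cam']); 
    s=cv2.undistortPointsIter(np.array([[uv]],float),K(c),np.array([c['k1'],0,0,0.]),None,None,(3,100,1e-10))[0,0]
    d=M[:3,:3].T@np.r_[s,1]; o=-M[:3,:3].T@M[:3,3]; return o,d/np.linalg.norm(d)
def plane(c,uv,z):
    o,d=ray(c,uv); return o+d*(z-o[2])/d[2]
def tri(c1,a,c2,b):
    o1,d1=ray(c1,a);o2,d2=ray(c2,b)
    t=np.linalg.lstsq(np.c_[d1,-d2],o2-o1,rcond=None)[0]
    p,q=o1+d1*t[0],o2+d2*t[1]; return (p+q)/2,np.linalg.norm(p-q)
def proj(c,p):
    M=np.array(c['world_to_cam']); 
    return cv2.projectPoints(np.array([p],float),cv2.Rodrigues(M[:3,:3])[0],M[:3,3],K(c),np.array([c['k1'],0,0,0.]))[0][0,0]
E
python3 - <<'E'
from h import *
a=grab('scene','s1.png');b=grab('top','t1.png')
for c in (a,b): print(c['vfov'],c['k1'],ray(c,(320,200)))
s=r.sense();print(s['eef_pos'],s['eef_rot'],s['opening'],r.grip_point_offset)
E
```

```text
45.69880476425817 0.005008970780750004 (array([1051.56217807, -562.23884676,  950.65656112]), array([-0.41149608,  0.58195632, -0.70142556]))
51.95579312124975 0.015876578343414785 (array([ 368.80545465,   70.19495718, 1039.85300976]), array([ 0.18819853, -0.0101739 , -0.98207831]))
[166.86530215 627.7216822  230.31579173] [-4.06826482e-01 -3.11497778e+00  2.69490658e-03] 85.23269349120594 18.700000000000003
```

View pics/s1.png

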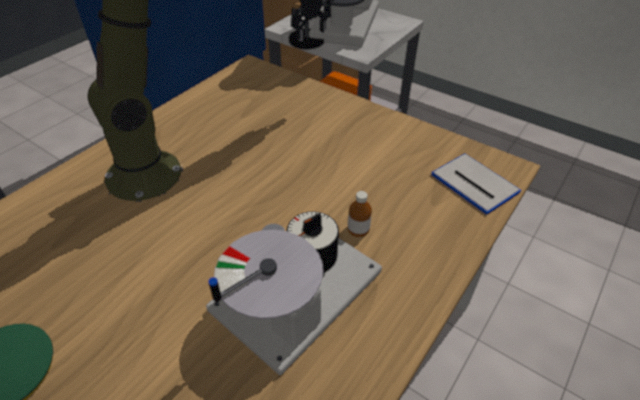

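View pics/t1.png

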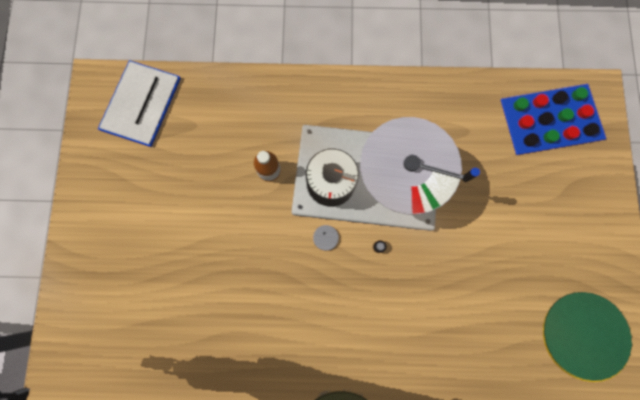

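The scene view shows the tester around (270,280), with the blue-topped post at (214,289), the pivot hub at (268,267) and the knob at (313,225). In the top view the knob is at (333,173), the pivot at (412,163), the blue top at (474,174), the bottle at (266,160), the block at (326,238) and the specimen at (381,247). Next I'll take enlarged crops and mask centroids.

```bash
python3 - <<'E'
from h import *
a=grab('scene');b=grab('top')
def cen(c,lo,hi,box):
    x0,y0,x1,y1=box; h=cv2.cvtColor(c['img'][y0:y1,x0:x1],cv2.COLOR_BGR2HSV)
    m=cv2.inRange(h,lo,hi); n,l,s,ce=cv2.connectedComponentsWithStats(m)
    i=1+np.argmax(s[1:,4]); return ce[i]+[x0,y0],s[i]
bl=((105,130,40),(130,255,255))
A=cen(a,*bl,(195,265,235,310));B=cen(b,*bl,(455,160,490,190));print('blue',A,B)
print(tri(a,A[0],b,B[0]))
def dark(c,box,v): return cen(c,(0,0,0),(180,255,v),box)
A=dark(a,(255,255,280,280),75);B=dark(b,(398,150,422,176),75);print('hub',A,B,tri(a,A[0],b,B[0]))
for n,uv in (('dial',(333,173)),('pivot',(412,163))): print(n,plane(b,uv,163))
p=b['img'][105:255,285:490];q=a['img'][190:340,200:350]
o=np.hstack([cv2.resize(p,None,fx=2.6,fy=2.6,interpolation=2),cv2.resize(q,(266,390),interpolation=2)])
o=cv2.resize(p,None,fx=3.9,fy=3.9,interpolation=2); cv2.imwrite('pics/t2.png',o)
cv2.imwrite('pics/s2.png',cv2.resize(q,None,fx=4,fy=4,interpolation=2))
E
```

```text
blue (array([212.72413793, 281.94827586]), array([14, 13,  8,  9, 58], dtype=int32)) (array([474.28813559, 171.62711864]), array([15,  8,  9,  8, 59], dtype=int32))
(array([ 591.23061319, -252.95449438,  223.73561528]), np.float64(1.4446690515566445))
hub (array([267.15546218, 267.83613445]), array([  0,   4,  21,  18, 238], dtype=int32)) (array([411.14634146, 167.75609756]), array([ 7, 15, 14,  6, 41], dtype=int32)) (array([ 615.82195374, -136.86311933,  162.08007449]), np.float64(4.655910969728848))
dial [598.06084326  33.7349285  163.        ]
pivot [ 624.88112554 -140.44841039  163.        ]
```

View pics/t2.png

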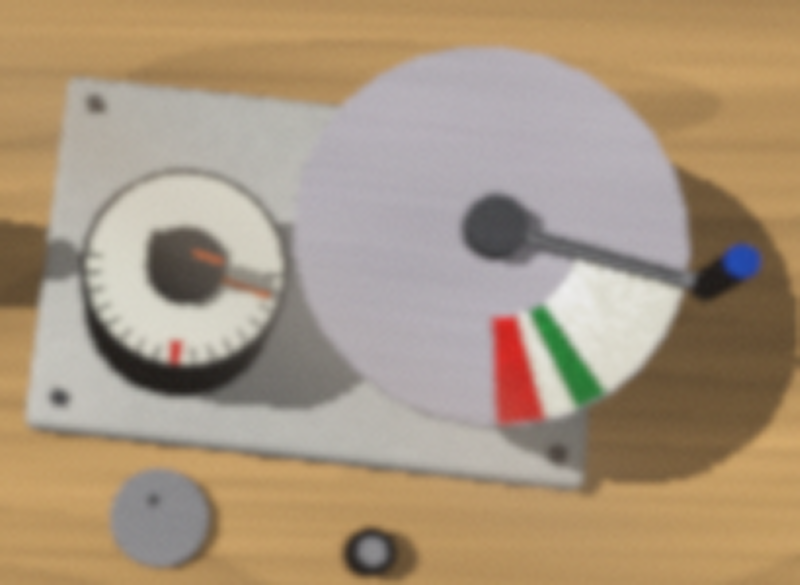

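View pics/s2.png

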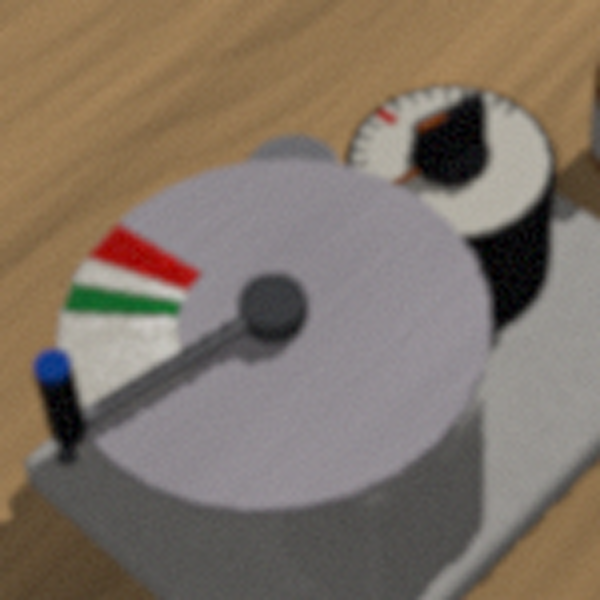

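The crops (offsets 285,105 at ×3.9 and 200,190 at ×4) show the dial face centred at (332.2,173.8), with its red mark at (330.1,195.5) and the pointer tip at (354.2,180.1). The plate is centred at (411.4,165.8) and the blue top at (475.3,172.2).

```bash
python3 - <<'E'
from h import *
a=grab('scene');b=grab('top')
f=lambda x,y:(285+x/3.9,105+y/3.9)
g=lambda x,y:(200+x/4,190+y/4)
D=plane(b,f(184,268.5),120);P=plane(b,f(493,237),161);T=plane(b,f(270,293),122);R=plane(b,f(176,353),120)
BL=plane(b,f(28,428),25);BR=plane(b,f(583,489),25);TL=plane(b,f(70,78),25)
print('D',D,'P',P,'T',T,'R',R,'dist tip',np.linalg.norm((T-D)[:2]),'DP',np.linalg.norm((P-D)[:2]))
ang=lambda v:np.arctan2(v[1],v[0])
print('yaw DP',ang(D-P)-np.arctan2(170,-30),'yaw edge',ang(BL-BR)-np.pi/2,np.linalg.norm(BL-BR),np.linalg.norm(BL-TL),'red',ang(D-R),'tip ang',ang(T-D)+np.pi)
print('hub',tri(a,g(273,306),b,f(495,227)))
print('blue top',tri(a,g(53,366),b,f(742,262)))
print('knob top',tri(a,g(450,128),b,f(187,260)))
print('post base',plane(b,f(703,290),177))
# disc edges of plate in scene: ellipse centre check
print('plate c scene',plane(a,g(275,334),161),'dial c scene',plane(a,g(450,165),120))
for n,uv,z in (('bot',(266,158),130),('blk',f(160,518),12),('spec',f(370,552),22)): print(n,plane(b,uv,z))
E
```

```text
D [607.2433047   33.81203786 120.        ] P [ 619.08118623 -139.48776166  161.        ] T [593.02097934 -16.96968136 122.        ] R [556.06688382  37.73414485 120.        ] dist tip 52.73573309752473 DP 173.7036440424446
yaw DP -0.1064694613669872 yaw edge -0.08669708816816768 354.948871329319 238.22724944997773 red -0.0764894262715671 tip ang 1.297724736046807
hub (array([ 622.18963255, -137.42307166,  172.47190533]), np.float64(1.5777024909294517))
blue top (array([ 590.82115712, -253.19932347,  224.81922605]), np.float64(1.7147458701318357))
knob top (array([606.84892106,  34.52481766, 146.38062248]), np.float64(3.7406939428165495))
post base [ 586.79998095 -250.64355534  177.        ]
plate c scene [ 628.80843022 -143.70616116  161.        ] dial c scene [610.88153868  31.95544822 120.        ]
bot [638.70685841 187.14617073 130.        ]
blk [469.7561919   42.47620755  12.        ]
spec [450.47837073 -90.40296561  22.        ]
```

Emit:
servo_tool:
  moves: [2.2, -2.97, 0, -0.079, 1, 2.2, -2.97, 0, -0.079, 1, 2.2, -2.97, 0, -0.079, 1, 2.2, -2.97, 0, -0.079, 1, 2.2, -2.97, 0, -0.079, 1, 2.2, -2.97, 0, -0.079, 1, 2.2, -2.97, 0, -0.079, 1, 2.2, -2.97, 0, -0.079, 1, 2.2, -2.97, 0, -0.079, 1, 2.2, -2.97, 0, -0.079, 1, 2.2, -2.97, 0, -0.079, 1, 2.2, -2.97, 0, -0.079, 1, 2.2, -2.97, 0, -0.079, 1, 2.2, -2.97, 0, -0.079, 1, 2.2, -2.97, 0, -0.079, 1, 2.2, -2.97, 0, -0.079, 1, 2.2, -2.97, 0, -0.079, 1, 2.2, -2.97, 0, -0.079, 1, 2.2, -2.97, 0, -0.079, 1, 2.2, -2.97, 0, -0.079, 1]

```text
clock: 1.97
eef_pos: [607.8, 32.8, 231.6]
eef_rot: [2.502, 1.899, 0.001]
wrist_force: [-0.4, -0.4, -0.6]
opening: 85.5
grip_force: 0.0
```

Emit:
servo_tool:
  moves: [0, 0, 0, 0, 0.2, 0, 0, 0, 0, 0.2, 0, 0, 0, 0, 0.2]

```text
clock: 2.22
eef_pos: [606.7, 34.7, 231.0]
eef_rot: [-2.498, -1.904, 0.001]
wrist_force: [0.4, -0.3, 0.3]
opening: 52.2
grip_force: 0.0
```

```bash
python3 - <<'E'
from h import *
s=r.sense();print(s['eef_pos'],s['eef_rot'],s['opening'],s['joint_positions'])
from scipy.spatial.transform import Rotation as R
print(np.arctan2(*R.from_rotvec(s['eef_rot']).as_matrix()[[1,0],1]))
a=grab('scene','s3.png')
cv2.imwrite('pics/s3.png',cv2.resize(a['img'][140:340,200:400],None,fx=3,fy=3,interpolation=2))
E
```

```text
[606.74474908  34.69605651 230.99661641] [-2.49815367e+00 -1.90367545e+00  5.60024162e-04] 52.23353980051227 [-0.57797132  0.25232912  0.57235919  1.58150034 -0.13947105  1.34950881
 -0.25774071]
-0.2684805865481104
```

View pics/s3.png

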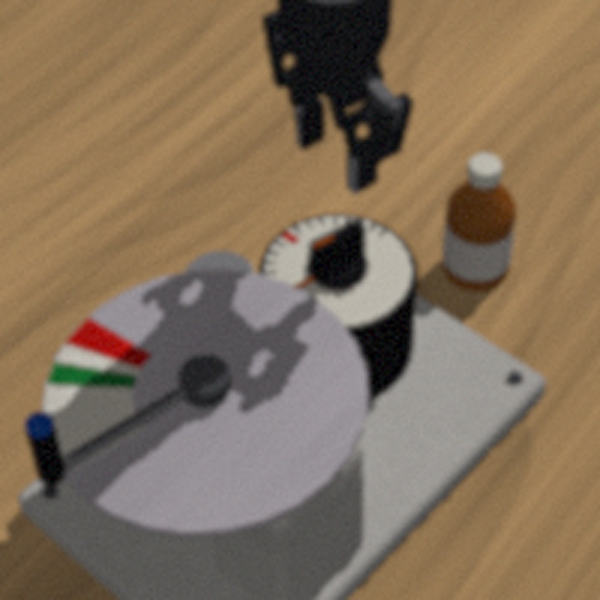

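The open fingers, at crop pixels (310,140) and (360,185), straddle the knob bar at (338,245). Now I'll descend and grip.

Emit:
servo_tool:
  moves: [0, 0, -1.9, 0, 0.2, 0, 0, -1.9, 0, 0.2, 0, 0, -1.9, 0, 0.2, 0, 0, -1.9, 0, 0.2, 0, 0, -1.2, 0, 0.2, 0, 0, -0.8, 0, 0.2, 0, 0, 0, 0, 0.2, 0, 0, 0, 0, 0.2]

```text
clock: 2.93
eef_pos: [607.1, 34.8, 135.8]
eef_rot: [2.498, 1.905, 0.001]
wrist_force: [1.1, 0.7, 0.4]
opening: 51.2
grip_force: 0.0
```

Emit:
servo_tool:
  moves: [0, 0, 0, 0, -0.3, 0, 0, 0, 0, -0.5, 0, 0, 0, 0, -0.7, 0, 0, 0, 0, -0.9, 0, 0, 0, 0, -1, 0, 0, 0, 0, -1, 0, 0, 0, 0, -1, 0, 0, 0, 0, -1]

```text
clock: 3.6
eef_pos: [606.8, 34.2, 136.5]
eef_rot: [-2.499, -1.903, -0.0]
wrist_force: [-3.5, 0.2, 6.5]
opening: 10.8
grip_force: 59.6
```

Emit:
servo_tool:
  moves: [0, 0, 0, -0.04, -1, 0, 0, 0, -0.08, -1, 0, 0, 0, -0.1, -1, 0, 0, 0, -0.1, -1, 0, 0, 0, -0.1, -1, 0, 0, 0, -0.1, -1, 0, 0, 0, -0.1, -1, 0, 0, 0, -0.1, -1, 0, 0, 0, -0.1, -1, 0, 0, 0, -0.1, -1, 0, 0, 0, -0.1, -1, 0, 0, 0, -0.1, -1, 0, 0, 0, -0.1, -1, 0, 0, 0, -0.1, -1, 0, 0, 0, -0.1, -1, 0, 0, 0, -0.07, -1, 0, 0, 0, 0, -1, 0, 0, 0, 0, -1]

```text
clock: 5.1
eef_pos: [605.9, 35.8, 136.5]
eef_rot: [-3.125, 0.294, 0.005]
wrist_force: [-6.3, 1.8, 8.6]
opening: 11.0
grip_force: 60.2
```

```bash
python3 - <<'E'
from h import *
s=r.sense();print(s['eef_pos'],s['opening'],s['wrist_torque'])
from scipy.spatial.transform import Rotation as R
print(np.arctan2(*R.from_rotvec(s['eef_rot']).as_matrix()[[1,0],1]))
a=grab('scene');b=grab('top')
print(proj(a,(608,34,120)),proj(b,(608,34,120)))
p=a['img'][180:270,260:360];q=b['img'][130:220,285:385]
cv2.imwrite('pics/c4.png',np.hstack([cv2.resize(x,None,fx=4,fy=4,interpolation=2) for x in (p,q)]))
E
```

```text
[605.92353702  35.77102325 136.45948534] 10.9636711418828 [ 0.48060773  1.4995318  -0.00719096]
-1.7581058460725334
[312.02649605 230.18053357] [332.10304821 173.52673965]
```

View pics/c4.png

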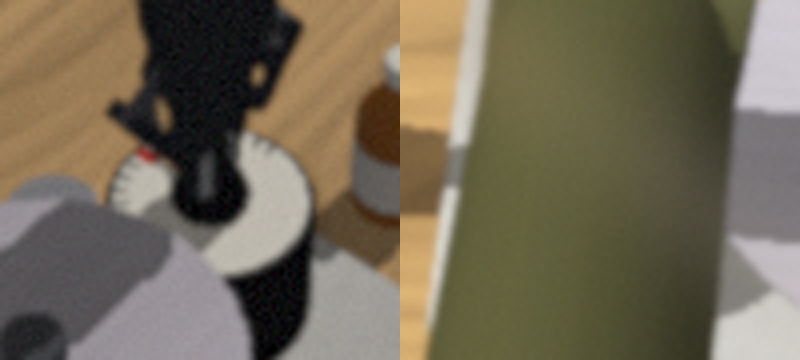

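I overshot by about 0.1 (my row sum was 1.49). I'll turn back, release, lift clear, and check.

Emit:
servo_tool:
  moves: [0, 0, 0, 0.05, -1, 0, 0, 0, 0.05, -1, 0, 0, 0, 0, -1, 0, 0, 0, 0, -1, 0, 0, 0, 0, -0.7, 0, 0, 0, 0, -0.4, 0, 0, 0, 0, -0.3, 0, 0, 0, 0, -0.3, 0, 0, 0, 0, -0.3]

```text
clock: 5.95
eef_pos: [607.1, 33.8, 135.3]
eef_rot: [3.138, -0.139, 0.0]
wrist_force: [0.7, 0.5, -0.1]
opening: 29.9
grip_force: 0.0
```

```bash
python3 - <<'E'
from h import *
s=r.sense();print(s['eef_pos'],s['opening'],s['wrist_force'])
from scipy.spatial.transform import Rotation as R
print(np.arctan2(*R.from_rotvec(s['eef_rot']).as_matrix()[[1,0],1]))
E
```

```text
[607.1451035   33.83672494 135.28545979] 29.943912012051285 [ 0.71712916  0.527058   -0.08680721]
-1.6593495776760812
```

Emit:
servo_tool:
  moves: [0, 0, 1, 0, -0.3, 0, 0, 2, 0, -0.3, 0, 0, 3, 0, -0.3, 0, 0, 4, 0, -0.3, 0, 0, 4, 0, -0.3, 0, -4, 0, 0.06, 0, 0, -4, 0, 0.06, 0, 0, -4, 0, 0.06, 0, 0, -4, 0, 0.06, 0, 0, -4, 0, 0.06, 0, 0, 0, 0, 0, 0, 0, 0, 0, 0, 0]

```text
clock: 6.95
eef_pos: [605.8, -170.5, 276.4]
eef_rot: [3.123, 0.32, 0.001]
wrist_force: [0.1, 1.4, -0.1]
opening: 42.8
grip_force: 0.0
```

```bash
python3 - <<'E'
from h import *
s=r.sense();print(s['eef_pos'],s['opening'],s['wrist_force'])
a=grab('scene');b=grab('top')
p=a['img'][190:280,260:360];q=b['img'][130:220,285:385]
cv2.imwrite('pics/c5.png',np.hstack([cv2.resize(x,None,fx=4,fy=4,interpolation=2) for x in (p,q)]))
E
```

```text
[ 605.84517425 -170.52719114  276.36391243] 42.78539971474484 [ 0.14055177  1.38843352 -0.08929936]
```

View pics/c5.png

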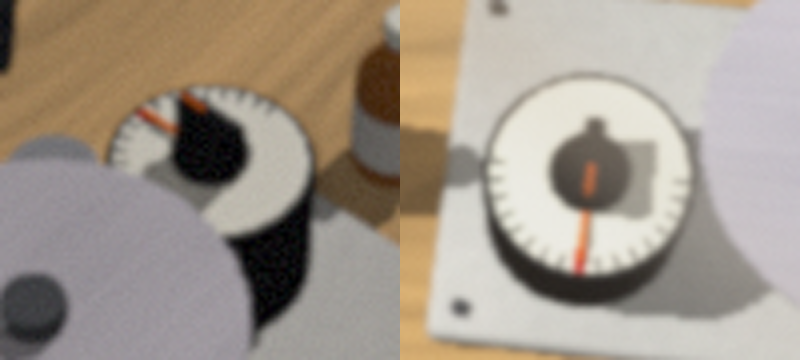

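The pointer lies on the red mark: the tip is at crop (582,250) and the red at (580,266). I'll check this numerically with masks.

```bash
python3 - <<'E'
from h import *
b=grab('top'); i=cv2.resize(b['img'][130:220,285:385],None,fx=4,fy=4,interpolation=2)
h=cv2.cvtColor(i,cv2.COLOR_BGR2HSV)
ro=((h[...,0]<20)|(h[...,0]>165))&(h[...,1]>110)&(h[...,2]>90)
for y in range(200,284,6):
    x=np.where(ro[y,150:220])[0]+150
    if len(x):
        xm=np.average(x,weights=h[y,x,1].astype(float)); w=plane(b,(285+(xm+.5)/4-.5,130+(y+.5)/4-.5),122)
        print(y,len(x),round(xm,1),np.median(h[y,x,0]),w[:2].round(1))
E
```

```text
212 5 186.0 11.0 [585.9  36. ]
218 4 185.5 12.0 [582.4  36.2]
224 5 185.0 12.0 [578.8  36.5]
230 5 184.0 12.0 [575.3  37. ]
236 6 183.5 11.5 [571.8  37.2]
242 6 182.5 11.5 [568.2  37.7]
248 8 181.5 10.0 [564.7  38.2]
254 10 180.5 8.0 [561.2  38.8]
260 9 180.0 6.0 [557.7  39. ]
266 7 179.0 3.0 [554.2  39.5]
272 6 178.5 3.0 [550.7  39.7]
```

Pointer and mark are collinear to within about 0.01 rad, so the dial is set. Next is the lever post.

Emit:
servo_tool:
  moves: [-0.3, -1.65, 0, 0.1, 0.2, -0.3, -1.65, 0, 0.1, 0.2, -0.3, -1.65, 0, 0.1, 0.2, -0.3, -1.65, 0, 0.1, 0.2, -0.3, -1.65, 0, 0.1, 0.2, 0, 0, 0, 0, 0.2, 0, 0, -1.5, 0, 0.2, 0, 0, -1.5, 0, 0.2, 0, 0, -2, 0, 0.2, 0, 0, -2, 0, 0.2, 0, 0, -1.5, 0, 0.2, 0, 0, -0.5, 0, 0.2, 0, 0, 0, 0, 0.2, 0, 0, 0, 0, 0.2]

```text
clock: 8.27
eef_pos: [592.9, -246.9, 185.9]
eef_rot: [2.944, 1.096, 0.001]
wrist_force: [-0.8, 0.3, 0.4]
opening: 51.4
grip_force: 0.0
```

Emit:
servo_tool:
  moves: [0, 0, 0, 0, 0, 0, 0, 0, 0, -0.2, 0, 0, 0, 0, -0.4, 0, 0, 0, 0, -0.6, 0, 0, 0, 0, -0.8, 0, 0, 0, 0, -1, 0, 0, 0, 0, -1, 0, 0, 0, 0, -1]

```text
clock: 8.93
eef_pos: [592.7, -249.1, 186.4]
eef_rot: [2.943, 1.093, 0.003]
wrist_force: [2.0, -2.4, 5.5]
opening: 16.8
grip_force: 58.5
```

```bash
python3 - <<'E'
from h import *
s=r.sense();print(s['eef_pos'],s['opening'],s['wrist_force'])
a=grab('scene')
cv2.imwrite('pics/s6.png',cv2.resize(a['img'][190:340,180:340],None,fx=4,fy=4,interpolation=2))
E
```

```text
[ 592.66990889 -249.14752707  186.37502414] 16.786154825013664 [ 1.99460488 -2.3917601   5.49783968]
```

View pics/s6.png

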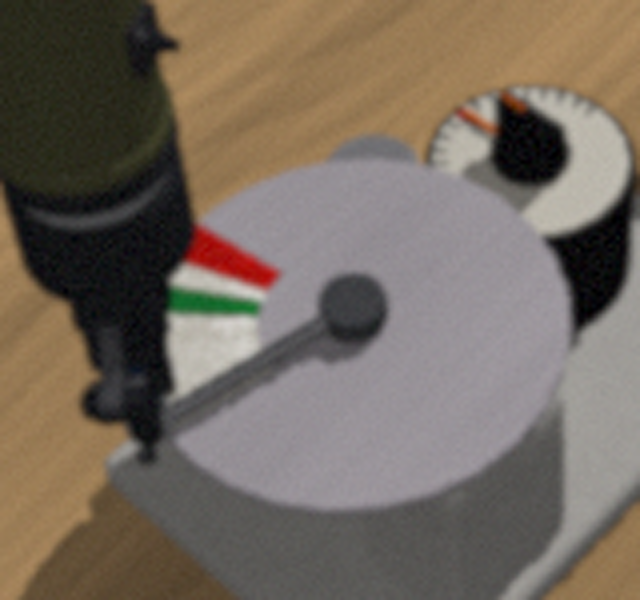

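The post is gripped, and the arm from the hub at (352,306) to the post at (150,440) is still at rest. I'll compute the arc steps.

```bash
python3 - <<'E'
import numpy as np
q=np.r_[0,.02,.06,np.arange(.11,.8,.05),.79,.80]
t=np.radians(-105.4)-q; p=12*np.c_[np.cos(t),np.sin(t)]
print(len(q)-1,q.round(2)); print(np.diff(p.round(2),axis=0).round(2).tolist())
E
```

```text
18 [0.   0.02 0.06 0.11 0.16 0.21 0.26 0.31 0.36 0.41 0.46 0.51 0.56 0.61
 0.66 0.71 0.76 0.79 0.8 ]
[[-0.23, 0.07], [-0.45, 0.14], [-0.57, 0.21], [-0.55, 0.24], [-0.54, 0.26], [-0.52, 0.29], [-0.51, 0.31], [-0.5, 0.35], [-0.47, 0.36], [-0.46, 0.39], [-0.44, 0.41], [-0.42, 0.43], [-0.39, 0.45], [-0.37, 0.47], [-0.35, 0.49], [-0.32, 0.51], [-0.18, 0.31], [-0.06, 0.11]]
```

Emit:
servo_tool:
  moves: [-0.23, 0.07, 0, 0, -1, -0.45, 0.14, 0, 0, -1, -0.57, 0.21, 0, 0, -1, -0.55, 0.24, 0, 0, -1, -0.54, 0.26, 0, 0, -1, -0.52, 0.29, 0, 0, -1, -0.51, 0.31, 0, 0, -1, -0.5, 0.35, 0, 0, -1, -0.47, 0.36, 0, 0, -1, -0.46, 0.39, 0, 0, -1, -0.44, 0.41, 0, 0, -1, -0.42, 0.43, 0, 0, -1, -0.39, 0.45, 0, 0, -1, -0.37, 0.47, 0, 0, -1, -0.35, 0.49, 0, 0, -1, -0.32, 0.51, 0, 0, -1, -0.18, 0.31, 0, 0, -1, 0, 0, 0, 0, -1]

```text
clock: 10.48
eef_pos: [517.0, -199.0, 186.3]
eef_rot: [2.941, 1.081, -0.005]
wrist_force: [-1.4, -15.4, 3.2]
opening: 16.7
grip_force: 59.2
```

```bash
python3 - <<'E'
from h import *
s=r.sense();print(s['eef_pos'],s['opening'],s['wrist_force'],s['grip_force'])
a=grab('scene');b=grab('top')
p=a['img'][190:340,180:330];q=b['img'][90:240,320:470]
cv2.imwrite('pics/c7.png',np.hstack([cv2.resize(x,(400,400),interpolation=2) for x in (p,q)]))
E
```

```text
[ 517.03460318 -198.95282761  186.30700576] 16.658324372372498 [ -1.44238503 -15.37860639   3.2273862 ] 59.210105538368225
```

View pics/c7.png

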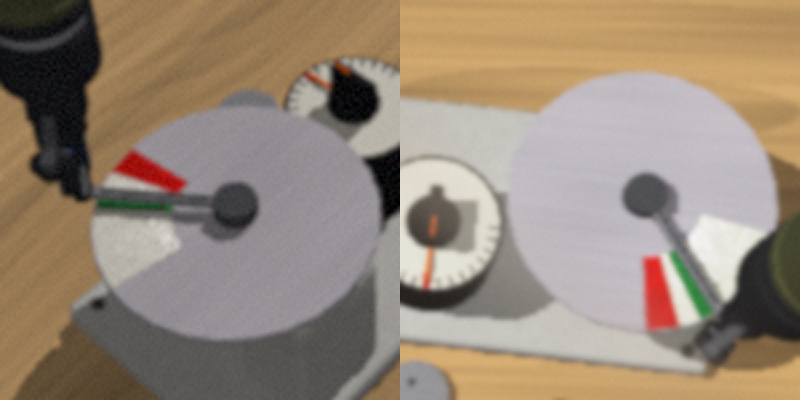

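The gripper still holds the post, and the lever lies about over the green band: top-view arm from (660,215) to (710,305), green from (672,255) to (710,315). I'll measure the lever angle from both views at the arm's height.

```bash
cat > lev.py <<'E'
from h import *
P=np.array([621.2,-137.6])
for n in ('top','scene'):
    c=grab(n); g=c['img'].astype(np.float32)
    th=np.radians(np.arange(-175,-90,0.25)); out=[]
    for z in (177,161):
        rows=[]
        for R in (50,60,70,80,90):
            px=np.array([proj(c,(P[0]+R*np.cos(t),P[1]+R*np.sin(t),z)) for t in th],np.float32)
            rows.append(cv2.remap(g,px[:,:1],px[:,1:],1)[:,0])
        q=np.radians(-105.4)-th
        for R,v in zip((50,60,70,80,90),rows):
            if z==177:
                d=v.max(1); k=(q>.4)&(q<1.1); print(n,'arm R',R,'dark q',q[k&(d<110)].round(2)[[0,-1]] if (k&(d<110)).any() else d[k].min())
            else:
                gr=v[:,1]-np.maximum(v[:,0],v[:,2]);k=gr>15; rd=v[:,2]-v[:,1]>60
                print(n,'green',q[k].round(2)[[0,-1]] if k.any() else None,'red',q[rd].round(2)[[0,-1]] if rd.any() else None)
E
python3 lev.py
```

```text
top arm R 50 dark q [0.76 0.72]
top arm R 60 dark q 112.11914
top arm R 70 dark q [0.75 0.75]
top arm R 80 dark q [0.76 0.73]
top arm R 90 dark q 110.375
top green [0.89 0.75] red [1.21 1.03]
top green [0.9  0.74] red [1.21 1.03]
top green [0.9  0.74] red [1.21 1.04]
top green [0.89 0.75] red [1.21 1.04]
top green [0.89 0.75] red [1.21 1.04]
scene arm R 50 dark q [0.82 0.4 ]
scene arm R 60 dark q [0.8  0.45]
scene arm R 70 dark q [0.79 0.48]
scene arm R 80 dark q [0.79 0.51]
scene arm R 90 dark q [0.79 0.54]
scene green [0.8  0.77] red [1.21 1.13]
scene green [0.84 0.73] red [1.21 1.06]
scene green [0.82 0.73] red [1.21 1.08]
scene green [0.81 0.72] red [1.21 1.07]
scene green [0.81 0.72] red [1.21 1.08]
```

Emit:
servo_tool:
  moves: [-0.2, 0.25, 0, 0, -1, -0.2, 0.25, 0, 0, -1, 0, 0, 0, 0, -1, 0, 0, 0, 0, -1, 0, 0, 0, 0, -1, 0, 0, 0, 0, -1, 0, 0, 0, 0, -1, 0, 0, 0, 0, -1]

```text
clock: 11.35
eef_pos: [513.7, -194.0, 186.3]
eef_rot: [2.941, 1.081, -0.005]
wrist_force: [-0.4, -14.0, 4.6]
opening: 16.5
grip_force: 59.3
```

```bash
python3 lev.py | grep top; python3 - <<'E'
from h import *
s=r.sense();print(s['eef_pos'],s['wrist_force'],s['clock'],np.abs(s['joint_vel']).max())
a=grab('scene');b=grab('top')
p=a['img'][190:340,180:330];q=b['img'][100:260,310:470]
cv2.imwrite('pics/c8.png',np.hstack([cv2.resize(x,(400,400),interpolation=2) for x in (p,q)]))
E
```

```text
top arm R 50 dark q 114.82031
top arm R 60 dark q [0.82 0.79]
top arm R 70 dark q [0.81 0.79]
top arm R 80 dark q [0.8  0.79]
top arm R 90 dark q [0.82 0.4 ]
top green [0.89 0.8 ] red [1.21 1.03]
top green [0.9 0.8] red [1.21 1.03]
top green [0.89 0.8 ] red [1.21 1.04]
top green [0.89 0.8 ] red [1.21 1.04]
top green [0.89 0.8 ] red [1.21 1.04]
[ 513.7311822  -193.96986317  186.27919525] [ -0.5825753  -14.02898461   4.36751839] 11.45 0.0017041082273405413
```

View pics/c8.png

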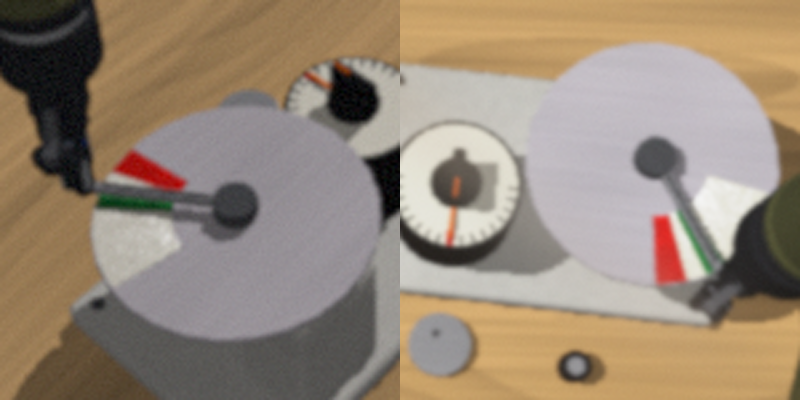

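The lever is centred at q ≈ 0.80, held steadily. The dial is still at zero at (450,240), and the block and specimen haven't moved. Handing in.

```bash
python3 -c "
from h import *
print(finish_job())"
```

```text
the job is handed in; nothing more can be done
None
```

I set the dial to zero first (pointer on the red mark to about 0.01 rad), then swung the load lever to about 0.80 rad, mid-green, and handed the job in with the gripper still holding it there; the block and specimen hadn't moved, and the bottle, out of view in the last pictures, was never approached below about 230 mm.

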